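Shift the rolling mill to slow forward and start it

ROBOT

A 6-joint arm with a two-finger parallel gripper is mounted at the origin on a cart in front of the work surface, level with it; the furniture and walls round the work are solid. World frame = base frame: x ahead of the robot, y to its left, z up, the work surface at z = 0. Lengths are in m, angles in rad, forces in N, time in s.
With the tool pointing down it reaches from about 0.35 to 0.775 m from the base axis. Payload 5.5 kg.
Tool frame: the origin (TCP) lies at the very end of the fingers, on their centre line; the grasp point (between the pads) lies r.tcp_to_grasp behind it (r.tcp_to_grasp is the distance from the TCP to the grasp point, in m); y points along the fingers, z is the direction in which the jaws open and shut, and the axes are right-handed (so a half turn about y gives the same grasp; the last joint's range is limited). The gripper opens to 85 mm and grips with 20 to 120 N. Pads are 22 mm wide; open, the fingers measure 114 mm over their backs; the gripper's body (76 mm by 85 mm) begins 54 mm behind the grasp point. The pads swing forward as they close: fully open they stand 13 mm farther back than shut.
Start: joints at [1.004, 0.313, 0.046, 1.304, 0, 1.431], TCP at [0.238, 0.523, 0.231] pointing down, gripper open.
Joint ranges: [-2.76, 2.76], [-0.86, 1.69], [-1.03, 1.26], [-2.2, 2.34], [-1.47, 1.5], [-3.14, 3.14]. Speed limits (rad/s): [2.57, 2.57, 3.14, 3.14, 3.14, 3.14].

INTERFACE

Orientations are given as a unit quaternion [x, y, z, w].
In Python, from workcell import r gives the robot as it stands.
- The arm moves only by the tool drive_tool, never from a script. Its argument "plan" is one flat list of numbers, 4 for each row, row after row: the shift along the tool's x, y, z in m, then the turn about the tool's y in degrees. A call has 1 to 20 rows; each row is the pose to reach, as a shift and turn from the pose measured when the call began, along the tool's axes at that moment; what a row does not reach only later rows make up. A row lasts 1/8 s, in which the tool goes at most 62.5 mm and 10.7 degrees, less where a joint would pass 70% of its speed; a pose out of reach is approached as far as the arm can. A call with a gripper value outside its range is refused whole. "gripper" is the gripper command: -1 is shut, 1 is fully open, values between are in proportion, set as the call begins (left out, the last holds). The fingers move at their own pace and stop on an object; "squeeze" is the grip in N (left out, the last holds). Time passes only in rows, so rows that repeat a pose let the fingers close. It gives the time, the measured TCP pose, the force and the opening at its end, in the units of the state.
- r.sense(): the state, without advancing time (a new reading comes with each control period).
- r.get_image(name): name is "scene" or "side" or "wrist"; returns a dict with "img" (400x640x3 uint8, red, green, blue), "fx", "fy", "cx", "cy" (pixels), "D" ([k1, k2, p1, p2, k3] as OpenCV has them; the pictures are not rectified), "extrinsics" (4x4, takes a point from camera to world coordinates); the wrist camera has in their place "hand_eye" (4x4, takes a point from camera to tool coordinates, whose origin is the TCP and whose axes are the tool frame's). Camera axes: x right, y down, z forward; pixel columns grow to the right and rows downward; lengths in m; the calibration is good to about 2 mm. A picture is of the moment at which its call begins: read the wrist's pose just before it. There is no depth.
- r.close_job(): hands the job in, once; it reports no verdict.
The state is a dict: "time": time; "joints": joint angles; "qvel": joint speeds; "tau": joint torques, N m; "eef_pos": TCP position; "tcp_rot": TCP orientation; "wrist_force": force on the tool from outside, world axes, zero at the start; "moment": the same for the moment, N m; "gripper_width": finger opening in m.
Only numpy, scipy, OpenCV 4.12 (cv2) and the standard library are available. Lean on these libraries where they do the work, as an engineer would, in place of code of your own. Each camera call takes 0.05 s, during which the arm holds its last target. There are 200 camera calls.

TASK

Shift the rolling mill to slow forward and start it: push its gear lever through the H gate into the far left slot, as seen from the mill's front where the buttons are, until it is fully home; then press the flat start button right down and let it come up again. Push with the fingertips or the outside of the closed fingers and do not take the knob between them. Do not press start before the lever is home, leave the mushroom stop button alone, and leave the loose things round the mill where they are.

Things in the scene. Friction and masses are not known exactly. Their poses are not given: they have to be found in the camera images.
- rolling_mill: powered rolling mill, fixed. Origin on the bench straight under the gate's middle; x from its front (button side) to its back, y to the left seen from the front, z up. Gearbox x -48 to 86, y -75 to 75, 101 mm high, gear lever on top; roll stand to its left (y 85 to 210, 216 mm high); motor behind (to x 182, 114 mm high); low control pod in front (x -108 to -48, 72 mm high)
- gate_middle (a point): middle of the H gate, on top of its steel plate (84 x 80 mm), 114 mm above the bench. Opening: two columns along the mill's x at y +14 (left, slow, one brass dot at each end) and y -14 mm (right, fast, two dots), ending at x +-25, joined only by the neutral channel across at x 0. All 13.5 mm wide; the teeth between have round noses. Far (+x) end: forward, near end: reverse
- slow_forward_slot (a point): the named slot: far (+x) end of the left (+y) column, at the top of the gate plate (18 mm along x and 14 mm along y from gate_middle), where the middle of the lever's stem stands when it is home
- lever_knob (a point): centre of the black ball knob (28 mm) of the gear lever, 135 mm from the pivot, which lies 46 mm above the bench over the mill's origin. Upright it is 181 mm above the bench; a bare 9 mm stem joins it to the gate. In the end of a slot it stands about 40 mm along x and 31 mm along y from the middle, about 172 mm up
- lever_along (a joint): lean of the gear lever along the mill's x, rad: 0 neutral, about +0.29 to 0.32 fully home in a far (forward) slot, -0.29 to -0.32 in a near (reverse) slot. Moves with friction (about 1.5 N at the knob) and stays where it is left, no springs. It starts in the near part of the right column (fast reverse), not always fully home
- lever_across (a joint): lean of the gear lever along the mill's y, rad: about +0.23 in the left column, -0.23 in the right (play 0.03 either way). The gate lets it change only while the stem is in the neutral channel (lever_along within 0.04 of 0; the round noses lead it in from a little farther). Same friction
- start_button_top (a point): middle of the top of the flat start button, a low black disc of 27 mm, 88 mm above the bench, 6 mm proud of its round bezel (40 mm) on the control pod. It and the stop button stand side by side, 72 mm apart, at mill x -77 mm; which one is left differs from start to start
- start_button (a joint): travel of the start button, m: 0 released, 0.006 fully down; a spring returns it (1.5 N to begin, 5 N fully down)
- stop_button_top (a point): middle of the top of the stop button, a mushroom head of diameter 40 mm on a stalk, 104 mm above the bench: to be left alone
- stop_button (a joint): travel of the stop button, m: 0 released, 0.006 fully down; same spring
- salve_tin: loose cream jar with a white screw lid, 64 mm wide and 56 mm high, in front of the roll stand; origin at the middle of its underside. Bystander
- lens_dome: loose grey eye loupe, 31 mm wide and 22 mm high, between the pod and the feed rest; origin at the middle of its underside. Bystander
- round_tin: loose flat white tin, 39 mm wide and 13 mm high, behind the roll stand beside the motor; origin at the middle of its underside. Bystander
- brass_handle: loose pale straight burnisher handle, 12 mm thick and 116 mm long, lying on the bench to the right behind the mill; origin at the middle of the underside. Bystander
- ring_box: loose white box, 45x48x64 mm, to the left behind the roll stand; origin at the middle of its underside. Bystander
- needle_file: loose needle file, 185 mm long and 11 mm high, on the bench to the right; origin at the middle of the underside. Bystander

How it is judged:
On the way, in this order (a step that is already met when the one before it is completed fails the run):
1. the lever stands fully home in the slow forward slot (far left) (value of joint lever_along above 0.26 rad and value of joint lever_across above 0.17 rad), for 0.2 s.
2. the start button is pressed right down (value of joint start_button above 0.0045 m), for 0.05 s.
At the end, for the whole second after the job is handed in: The lever is home in the far left slot (lever_along above 0.26 rad, lever_across above 0.17 rad) after the start button was pressed by more than 4.5 mm; both buttons are up again (under 1 mm) and every loose thing is within 20 mm of where it stood (all of step 1 and value of joint each of start_button, stop_button below 0.001 m and distance of each of salve_tin, lens_dome, round_tin, brass_handle, ring_box, needle_file from where it was at the start of the episode below 0.02 m); the robot touches nothing.
It fails at once if start pressed (over 2 mm) while the lever is not home in slow forward (value of joint start_button above 0.002 m and not (value of joint lever_along above 0.26 rad and value of joint lever_across above 0.17 rad)).
It fails at once if the stop button pressed (over 2 mm) (value of joint stop_button above 0.002 m).
It fails at once if the knob taken between the fingers: the grasp point within 9 mm of the lever's axis at knob height (horizontal distance between the grasp point and lever_knob below 0.009 m and z of the grasp point in the frame of rolling_mill below 0.198 m and contact force between the fingers and lever_along above 0.2 N).
It fails at once if a loose thing lifted or pushed away (over 30 mm) (distance of any of salve_tin, lens_dome, round_tin, brass_handle, ring_box, needle_file from where it was at the start of the episode above 0.03 m).
It also fails if it takes over 58 s, if anything falls off the work surface, if the arm or the gripper's body presses on something with over 40 N, if the wrist force passes 120 N, or if a joint passes its speed limit or range.

## Working session

There is one attempt and no reset: what is moved stays moved. The work goes in short steps, Python scripts to look and compute and a tool call to move; the robot and the scene stay as the last step left them, time stands still between calls to the robot, and variables do not carry over. Pictures are saved under pics/ and viewed, about 8 in all and at most 12, crops included, and the job is handed in when it is done.

Besides the shell and the picture viewer there is one more tool, called after "Emit:" as name(argument=value, ...), one argument or row to a line, values as JSON. drive_tool: Moves the arm, as the interface text tells. Its arguments: {"type":"object","properties":{"plan":{"type":"array","items":{"type":"number"}},"gripper":{"type":"number"},"squeeze":{"type":"number"}},"required":["plan"]}

```bash
mkdir -p pics; python3 - <<'E'
from workcell import r
import cv2,numpy as np,json
s=r.sense(); print({k:np.round(v,4).tolist() for k,v in s.items()}, r.tcp_to_grasp)
c={}
for n in("scene","side"):
    d=r.get_image(n); cv2.imwrite(f"pics/{n}0.png",d["img"][:,:,::-1])
    c[n]={k:np.array(d[k]).tolist() for k in("fx","fy","cx","cy","D","extrinsics")}
    print(n,c[n]["fx"],np.round(c[n]["extrinsics"],3).tolist())
json.dump(c,open("cal.json","w"))
E
```

```text
{'time': 0.0, 'joints': [1.0044, 0.314, 0.045, 1.3036, 0.0, 1.4312], 'qvel': [-0.0002, 0.0001, -0.0006, 0.0006, -0.0004, 0.0026], 'tau': [-0.0008, -48.0624, 29.8536, 0.0194, 0.0001, 0.0], 'eef_pos': [0.2377, 0.523, 0.2304], 'tcp_rot': [0.6917, -0.15, 0.1495, -0.6905], 'wrist_force': [0.321, -0.7873, 0.1153], 'moment': [0.0324, 0.0352, -0.0467], 'gripper_width': 0.0857} 0.0187
scene 408.40706845603705 [[0.973, -0.189, 0.132, 0.425], [-0.23, -0.755, 0.614, -0.853], [-0.017, -0.628, -0.778, 1.042], [0.0, 0.0, 0.0, 1.0]]
side 425.5782461354787 [[-0.977, -0.138, 0.164, 0.403], [-0.213, 0.557, -0.803, 0.688], [0.02, -0.819, -0.573, 0.736], [0.0, 0.0, 0.0, 1.0]]
```

View pics/scene0.png

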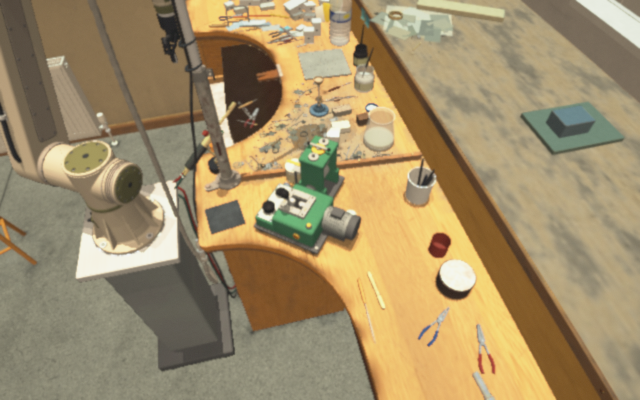

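View pics/side0.png

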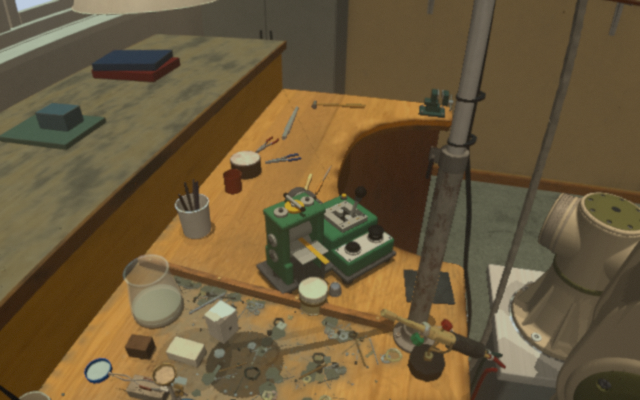

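The mill shows in both views, at about (300,205) in scene and (335,230) in side. I'll enlarge both.

```bash
python3 - <<'E'
import cv2,numpy as np
a=cv2.imread("pics/scene0.png")[130:260,240:370]; b=cv2.imread("pics/side0.png")[170:300,250:410]
a=cv2.resize(a,None,fx=4.6,fy=4.6,interpolation=cv2.INTER_CUBIC); b=cv2.resize(b,None,fx=5,fy=4.6,interpolation=cv2.INTER_CUBIC)
cv2.imwrite("pics/cropa.png",a); b=cv2.resize(cv2.imread("pics/side0.png")[170:290,250:410],None,fx=5,fy=5,interpolation=cv2.INTER_CUBIC); cv2.imwrite("pics/cropb.png",b)
E
```

```text
(no output)
```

View pics/cropa.png

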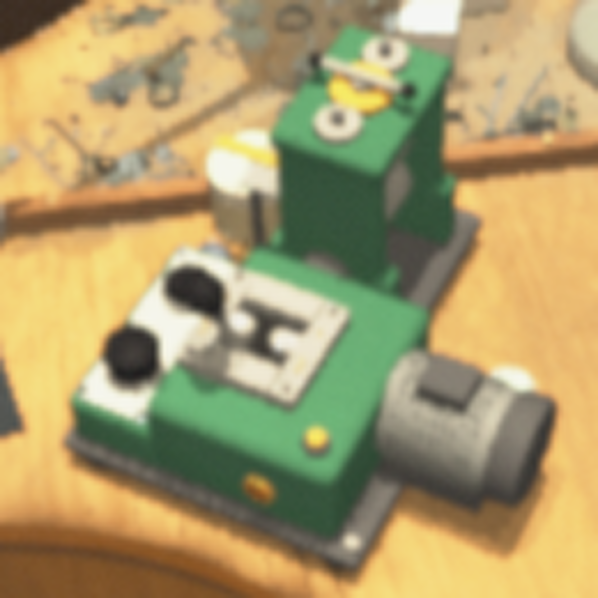

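View pics/cropb.png

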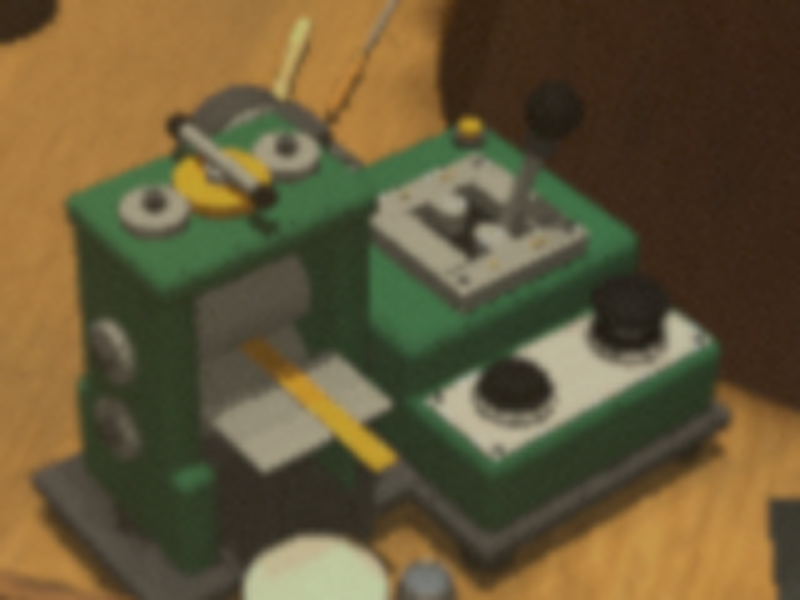

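The crops show that start (flat) is the left button, on the roll-stand side, and the mushroom is the right one. The lever leans into the front right slot. Next I fit the mill pose from the plate, gearbox and roll-stand corners.

```bash
cat > h.py <<'E'
import cv2,numpy as np,json
from scipy.optimize import least_squares
from scipy.spatial.transform import Rotation as R
cal=json.load(open("cal.json"))
def proj(n,P):
    c=cal[n];E=np.linalg.inv(np.array(c["extrinsics"]))
    K=np.array([[c["fx"],0,c["cx"]],[0,c["fy"],c["cy"]],[0,0,1]])
    return cv2.projectPoints(np.atleast_2d(np.array(P,float)),cv2.Rodrigues(E[:3,:3])[0],E[:3,3],K,np.array(c["D"]))[0][:,0]
def px(n,u): u=np.array(u,float); return (np.array([240,130])+(u+.5)/4.6-.5) if n=="scene" else np.array([250,170])+(u+.5)/5-.5
def world(p,m): # p=(x,y,yaw)
    m=np.atleast_2d(np.array(m,float)); c,s=np.cos(p[2]),np.sin(p[2])
    return np.c_[p[0]+c*m[:,0]-s*m[:,1],p[1]+s*m[:,0]+c*m[:,1],m[:,2]]
E
python3 - <<'E'
from h import *
obs=[("scene",(243,270),(-.042,.04,.114)),("scene",(350,309),(.042,.04,.114)),("scene",(293,405),(.042,-.04,.114)),
("side",(465,300),(-.042,.04,.114)),("side",(376,215),(.042,.04,.114)),("side",(480,153),(.042,-.04,.114)),("side",(587,237),(-.042,-.04,.114)),
("side",(410,357),(-.048,.075,.101)),("side",(638,240),(-.048,-.075,.101)),("scene",(430,310),(.086,.075,.101)),
("side",(513,382),(-.077,.036,.088)),
("scene",(275,128),(1,.085,.216)),("scene",(350,30),(1,.21,.216)),("scene",(452,65),(2,.21,.216)),("scene",(385,172),(2,.085,.216)),
("side",(70,205),(2,.21,.216)),("side",(165,295),(1,.21,.216))]
def res(p):
    o=[]
    for n,u,m in obs:
        m=list(m)
        if m[0]==1:m[0]=p[3]
        if m[0]==2:m[0]=p[4]
        o.append(proj(n,world(p,m))[0]-px(n,u))
    return np.array(o).ravel()
best=min((least_squares(res,[.5,.2,y,-.04,.06],loss="soft_l1") for y in(-1.5,-.7,0,.7,1.5,3)),key=lambda s:s.cost)
p=best.x; print(p,best.cost); print(np.round(best.fun.reshape(-1,2),1).tolist())
np.save("pose.npy",p[:3])
for nm,m in dict(knobFR=(-.04,-.031,.172),start=(-.077,.036,.088),stop=(-.077,-.036,.104)).items():
    w=world(p,m); print(nm,w.round(3),(proj("scene",w)[0]-[240,130])*4.6,(proj("side",w)[0]-[250,170])*5)
# knob lean from side + scene pixel
def knob(a,b): # rotate about pivot
    v=R.from_euler("YX",[a,-b]).apply([0,0,.135]); return v+[0,0,.046]
for obsK in([("side",(553,110)),("scene",(195,288))],[("side",(553,110)),("scene",(130,352))],[("side",(553,110))]):
    f=lambda q:np.concatenate([proj(n,world(p,knob(*q)))[0]-px(n,u) for n,u in obsK])
    s=least_squares(f,[-.3,-.23]); print(s.x,s.cost,knob(*s.x))
E
```

```text
[ 0.52251412 -0.13108502 -0.68453319 -0.03827268  0.03548739] 65.28403338256274
[[-2.4, -1.0], [-0.2, -0.1], [-0.3, -0.8], [0.2, -1.2], [-4.3, -1.5], [-0.3, -0.4], [0.9, -1.2], [0.9, -1.0], [2.3, -1.6], [1.0, -1.0], [1.2, -1.9], [-3.1, -3.9], [-0.1, -9.4], [0.2, -10.0], [-3.5, -5.4], [-4.6, -7.9], [-4.2, -8.6]]
knobFR [[ 0.472 -0.13   0.172]] [170.90346839 284.57667473] [582.31912578 135.19352734]
start [[ 0.486 -0.055  0.088]] [183.19097291 275.79260097] [516.96775055 370.72910794]
stop [[ 0.44  -0.11   0.104]] [125.76349643 339.04382012] [632.24840519 284.60844811]
[-0.16867101 -0.21462189] 1.1604141973181588 [-0.02214282 -0.02875203  0.17603083]
[-0.18805809 -0.45693981] 102.7414254647931 [-0.02264917 -0.05956253  0.16501395]
[-0.14401728 -0.22465364] 4.0389678347315804e-26 [-0.01888832 -0.03007378  0.17624515]
```

```bash
cat > fit.py <<'E'
from h import *
obs=[("scene",(350,309),(.042,.04,.114)),("scene",(293,405),(.042,-.04,.114)),
("side",(465,300),(-.042,.04,.114)),("side",(480,153),(.042,-.04,.114)),("side",(587,237),(-.042,-.04,.114)),
("side",(410,357),(-.048,.075,.101)),("side",(638,240),(-.048,-.075,.101)),("scene",(430,310),(.086,.075,.101)),
("side",(513,382),(-.077,.036,.088)),("scene",(130,352),(-.077,-.036,.104)),
("scene",(275,128),(1,.085,.216)),("scene",(350,30),(1,.21,.216)),("scene",(452,65),(2,.21,.216)),("scene",(385,172),(2,.085,.216)),
("side",(70,205),(2,.21,.216)),("side",(165,295),(1,.21,.216))]
def res(p):
    o=[]
    for n,u,m in obs:
        m=list(m)
        if m[0] in(1,2): m=[p[2+int(m[0])],m[1],p[5]]
        o.append(proj(n,world(p,m))[0]-px(n,u))
    return np.array(o).ravel()
s=least_squares(res,[.52,-.13,-.68,-.04,.04,.2],loss="soft_l1");p=s.x
print(p.round(4),s.cost);print(np.round(s.fun.reshape(-1,2),1).tolist())
np.save("pose.npy",p[:3])
for nm,m in dict(start=(-.077,.036,.088),stop=(-.077,-.036,.104)).items():
    w=world(p,m); print(nm,w.round(4))
def knob(a,b):
    v=R.from_euler("YX",[a,-b]).apply([0,0,.135]); return v+[0,0,.046]
obsK=[("side",(553,110)),("scene",(195,288))]
f=lambda q:np.concatenate([proj(n,world(p,knob(*q)))[0]-px(n,u) for n,u in obsK])
s=least_squares(f,[-.3,-.23]); print(s.x,s.fun,knob(*s.x))
E
python3 fit.py
```

```text
[ 0.5229 -0.1311 -0.6906 -0.0389  0.0366  0.1929] 26.71541172650681
[[-0.1, -0.0], [-0.3, -0.8], [-0.1, -1.2], [-0.3, -0.4], [0.8, -1.1], [0.6, -1.1], [2.2, -1.5], [1.2, -0.8], [0.8, -1.8], [-0.4, -2.6], [-2.5, 1.7], [0.4, -3.7], [0.8, -4.0], [-2.8, 0.4], [-4.4, 0.3], [-4.1, 0.3]]
start [[ 0.4864 -0.0543  0.088 ]]
stop [[ 0.4406 -0.1098  0.104 ]]
[-0.16929364 -0.21725747] [0.49907751 0.91464517 1.10471789 0.30075857] [-0.02221093 -0.02909957  0.17594187]
```

```bash
python3 - <<'E'
from h import *
def tri(a,b):
    f=lambda X:np.concatenate([proj("scene",X)[0]-a,proj("side",X)[0]-b])
    s=least_squares(f,[.4,.2,.1]);return s.x.round(3),s.fun.round(1)
print("pole base",tri((226,182),(415,335)))
for z in(0,.1,.3,.5,.7):
    print(z,[ (proj(n,[.285,.14,z])[0]).round(0) for n in("scene","side")])
def onz(n,u,z):
    s=least_squares(lambda X:proj(n,[X[0],X[1],z])[0]-u,[.4,.2]);return s.x.round(3)
print(onz("scene",(226,182),0),onz("side",(415,335),0))
from workcell import r
s=r.sense();print(R.from_quat(s["tcp_rot"]).as_matrix().round(3))
d=r.get_image("wrist");cv2.imwrite("pics/w0.png",d["img"][:,:,::-1]);print(np.round(d["hand_eye"],3),d["fx"])
E
```

```text
pole base (array([ 0.322,  0.1  , -0.002]), array([ 0.7, -0.1,  0.4,  0. ]))
0 [array([215., 175.]), array([433., 353.])]
0.1 [array([208., 155.]), array([442., 322.])]
0.3 [array([193., 106.]), array([465., 241.])]
0.5 [array([174.,  43.]), array([495., 127.])]
0.7 [array([149., -41.]), array([532., -34.])]
[0.32  0.098] [0.323 0.102]
[[ 0.91  -0.001  0.414]
 [-0.414 -0.001  0.91 ]
 [-0.    -1.    -0.002]]
[[ 0.     0.955  0.298 -0.076]
 [-0.    -0.298  0.955 -0.142]
 [ 1.    -0.    -0.    -0.   ]
 [ 0.     0.     0.     1.   ]] 315.1832065489576
```

View pics/w0.png

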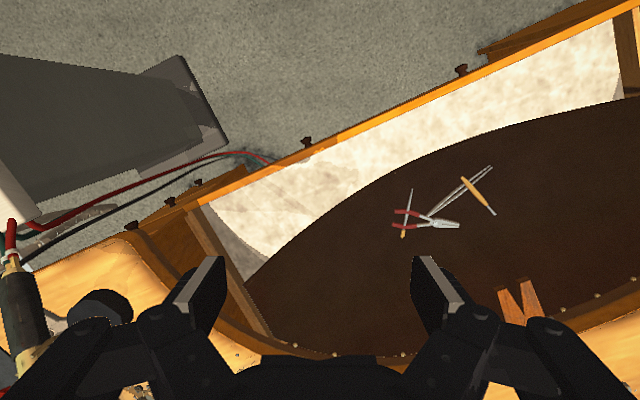

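The start wrist view shows only bench and drawer, with no mill. A pole stands at about (0.32, 0.10), between the arm and the mill, so I need its shape before sweeping past.

```bash
python3 - <<'E'
import cv2,numpy as np
a=cv2.imread("pics/scene0.png")[0:200,30:260]; b=cv2.imread("pics/side0.png")[0:385,380:600]
a=cv2.resize(a,None,fx=2,fy=2,interpolation=cv2.INTER_CUBIC); b=cv2.resize(b,None,fx=1.5,fy=1.5,interpolation=cv2.INTER_CUBIC)
o=np.zeros((580,800,3),np.uint8);o[:400,:460]=a;o[:578,465:795]=b
cv2.imwrite("pics/pole.png",o)
E
```

```text
(no output)
```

View pics/pole.png

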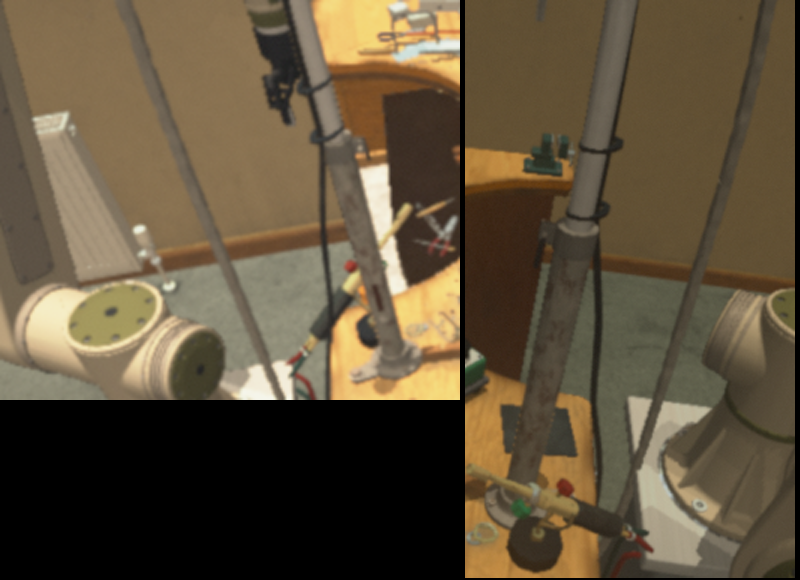

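```bash
python3 - <<'E'
from h import *
def tri(a,b):
    f=lambda X:np.concatenate([proj("scene",X)[0]-a,proj("side",X)[0]-b])
    s=least_squares(f,[.4,.2,.3]);return s.x.round(3),s.fun.round(1)
S=lambda u,v:(30+u/2,v/2)
D=lambda u,v:(380+(u-465)/1.5,v/1.5)
print("collar",tri(S(340,148),D(577,235)))
print("ring1",tri(S(328,133),D(586,210)),"ring2",tri(S(315,87),D(597,147)))
for z in(0,.2,.4,.6,.8):print(z,((proj("scene",[.322,.1,z])[0]-[30,0])*2).round(),((proj("side",[.322,.1,z])[0]-[380,0])*1.5+[465,0]).round())
# thin pole as line: two planes
def ray(n,u):
    c=cal[n];E=np.array(c["extrinsics"]);K=np.array([[c["fx"],0,c["cx"]],[0,c["fy"],c["cy"]],[0,0,1]])
    q=cv2.undistortPoints(np.array([[u]],float),K,np.array(c["D"]))[0,0];return E[:3,3],E[:3,:3]@np.array([*q,1])
def plane(n,u,v):
    o,a=ray(n,u);_,b=ray(n,v);m=np.cross(a,b);m/=np.linalg.norm(m);return m,m@o
for nm,a,b in(("thin",[S(125,0),S(280,390)],[D(765,0),D(640,470)]),("thick",[S(300,0),S(395,345)],[D(620,0),D(525,480)])):
    m1,d1=plane("scene",*a);m2,d2=plane("side",*b);A=np.array([m1[:2],m2[:2]])
    for z in(0,.3,.6,.9):print(nm,z,np.linalg.solve(A,[d1-m1[2]*z,d2-m2[2]*z]).round(3))
E
```

```text
collar (array([0.326, 0.1  , 0.426]), array([-1.9,  0.1, -1.1,  0. ]))
ring1 (array([0.321, 0.095, 0.453]), array([-0.4,  0. , -0.2,  0. ])) ring2 (array([0.322, 0.094, 0.518]), array([ 0.2,  0. ,  0.1, -0. ]))
0 [393. 363.] [518. 501.]
0.2 [369. 276.] [543. 399.]
0.4 [338. 165.] [575. 257.]
0.6 [298.  19.] [615.  62.]
0.8 [ 244. -178.] [ 658. -196.]
thin 0 [0.149 0.023]
thin 0.3 [0.162 0.012]
thin 0.6 [0.175 0.001]
thin 0.9 [ 0.188 -0.009]
thick 0 [0.327 0.16 ]
thick 0.3 [0.328 0.138]
thick 0.6 [0.329 0.117]
thick 0.9 [0.33  0.095]
```

The pole is vertical at (0.323, 0.098) and taller than the 0.62 m the views show, so it lies on the direct sweep. I'll raise the tool and turn the wrist camera towards it to find its top.

Emit:
drive_tool(
  plan=[0,-0.05,0,9,0,-0.1,0,18,0,-0.15,0,27,0,-0.2,0,36,0,-0.25,0,45,0,-0.3,0,54,0,-0.35,0,54,0,-0.35,0,54,0,-0.35,0,54],
  gripper=-1,
)

```text
time: 1.27
eef_pos: [0.2144, 0.4721, 0.5596]
tcp_rot: [0.557, -0.449, 0.445, -0.539]
wrist_force: [0.2, 0.4, 0.2]
gripper_width: 0.0001
```

```bash
python3 - <<'E'
from workcell import r
import cv2,numpy as np
from h import *
s=r.sense();print(s["time"],np.round(s["joints"],3),np.round(s["eef_pos"],4),R.from_quat(s["tcp_rot"]).as_matrix().round(3).tolist())
d=r.get_image("wrist");e=r.get_image("side")
o=np.zeros((600,640,3),np.uint8);o[:400]=d["img"][:,:,::-1];o[400:]=cv2.resize(e["img"],None,fx=.5,fy=.5)[:,:,::-1].repeat(1,1) if 0 else o[400:]
o[400:,:320]=cv2.resize(e["img"],(320,200))[:,:,::-1];o[400:,320:]=cv2.resize(r.get_image("scene")["img"],(320,200))[:,:,::-1]
cv2.imwrite("pics/w1.png",o)
T=np.eye(4);T[:3,:3]=R.from_quat(s["tcp_rot"]).as_matrix();T[:3,3]=s["eef_pos"]
C=np.linalg.inv(T@np.array(d["hand_eye"]));K=np.array([[d["fx"],0,d["cx"]],[0,d["fy"],d["cy"]],[0,0,1]])
for z in(0,.2,.4,.5):print(z,cv2.projectPoints(np.array([[.322,.099,z]]),cv2.Rodrigues(C[:3,:3])[0],C[:3,3],K,np.array(d["D"]))[0].round())
E
```

```text
1.275 [0.985 0.522 1.264 2.337 0.007 2.354] [0.2144 0.4721 0.5596] [[0.2, -0.02, 0.98], [-0.98, -0.017, 0.2], [0.013, -1.0, -0.023]]
0 [[[335. 287.]]]
0.2 [[[338. 346.]]]
0.4 [[[344. 459.]]]
0.5 [[[350. 567.]]]
```

View pics/w1.png

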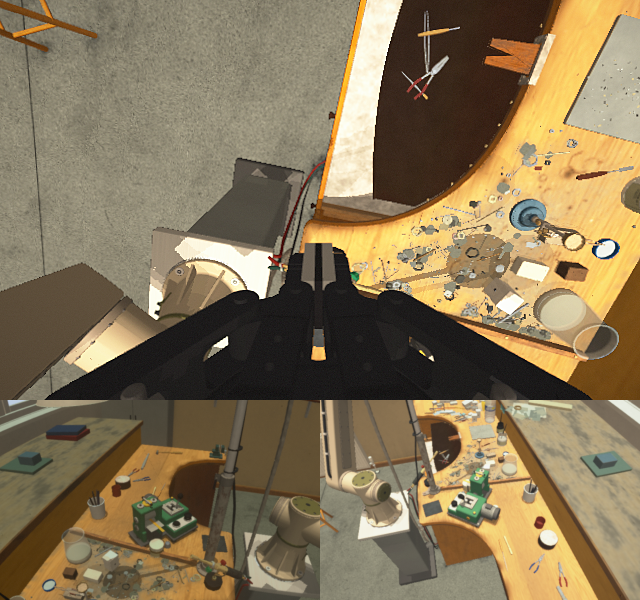

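The raised view doesn't show the pole, because it sits behind the gripper at about column 340. j3 and j4 are now at their limits, so this is as high as the tool can go. I'll fit both poles as vertical lines.

```bash
python3 - <<'E'
from h import *
S=lambda u,v:(30+u/2,v/2)
D=lambda u,v:(380+(u-465)/1.5,v/1.5)
zs=np.linspace(-.6,.8,300)
def f(q,pts):
    o=[]
    for n,u in pts:
        P=proj(n,np.c_[np.full(300,q[0]),np.full(300,q[1]),zs]); o.append(np.interp(u[1],P[::-1,1] if P[0,1]>P[-1,1] else P[:,1],P[::-1,0] if P[0,1]>P[-1,1] else P[:,0])-u[0])
    return o
thin=[("scene",S(125,0)),("scene",S(168,130)),("scene",S(215,240)),("scene",S(280,390)),("side",D(767,0)),("side",D(720,190)),("side",D(640,470))]
thick=[("scene",S(300,0)),("scene",S(340,148)),("scene",S(395,345)),("side",D(620,0)),("side",D(577,235)),("side",D(525,480))]
for nm,p in(("thin",thin),("thick",thick)):
  for g in([.15,.05],[.2,.3],[.1,-.3]):
    s=least_squares(f,g,args=(p,));print(nm,s.x.round(3),s.cost.round(1),s.fun.round(1))
    for z in(-.3,0,.5):print(z,[proj(n,[*s.x,z])[0].round() for n in("scene","side")])
    if nm=="thick":break
E
```

```text
thin [0.167 0.004] 110.7 [ -5.3   1.4   2.3   3.6   6.7   0.9 -11.3]
-0.3 [array([203., 260.]), array([458., 384.])]
0 [array([181., 212.]), array([486., 312.])]
0.5 [array([123.,  81.]), array([559., 101.])]
thin [0.167 0.004] 110.7 [ -5.3   1.4   2.3   3.6   6.7   0.9 -11.3]
-0.3 [array([203., 260.]), array([458., 384.])]
0 [array([181., 212.]), array([486., 312.])]
0.5 [array([123.,  81.]), array([559., 101.])]
thin [0.167 0.004] 110.7 [ -5.3   1.4   2.3   3.6   6.7   0.9 -11.3]
-0.3 [array([203., 260.]), array([458., 384.])]
0 [array([181., 212.]), array([486., 312.])]
0.5 [array([123.,  81.]), array([559., 101.])]
thick [0.328 0.126] 5.1 [ 0.3  0.1 -0.6  1.8 -0.4 -2.5]
-0.3 [array([242., 225.]), array([394., 415.])]
0 [array([228., 176.]), array([412., 344.])]
0.5 [array([192.,  43.]), array([462., 119.])]
```

Emit:
drive_tool(
  plan=[0.03,0.04,0.03,-9,0.06,0.08,0.06,-18,0.09,0.12,0.08,-27,0.12,0.16,0.11,-36,0.15,0.2,0.13,-45,0.16,0.22,0.15,-54,0.16,0.24,0.155,-63,0.16,0.26,0.155,-72,0.16,0.26,0.155,-78,0.16,0.26,0.155,-78,0.16,0.26,0.155,-78],
  gripper=1,
)

```text
time: 2.8
eef_pos: [0.3932, 0.3422, 0.2978]
tcp_rot: [0.713, -0.01, -0.004, -0.701]
wrist_force: [-0.4, -0.0, 0.3]
gripper_width: 0.0855
```

```bash
python3 - <<'E'
from workcell import r
import cv2,numpy as np
from h import *
s=r.sense();print(s["time"],np.round(s["joints"],3),np.round(s["eef_pos"],4),np.round(s["wrist_force"],1),np.round(s["tau"],1),R.from_quat(s["tcp_rot"]).as_matrix().round(3).tolist())
o=np.zeros((600,800,3),np.uint8)
a=r.get_image("scene")["img"][:260,:300];b=r.get_image("side")["img"][:,260:]
o[:347,:400]=cv2.resize(a,(400,347))[:,:,::-1];o[:400,400:]=cv2.resize(b,(400,400*400//380))[:400,:,::-1]
w=r.get_image("wrist")["img"];o[350:600,:400]=cv2.resize(w,(400,250))[:,:,::-1]
cv2.imwrite("pics/w2.png",o)
E
```

```text
2.8 [ 0.565  0.221  0.084  1.461 -0.004  0.574] [0.3932 0.3422 0.2978] [-0.4 -0.   0.3] [ -0.  -42.6  29.7   0.3  -0.   -0. ] [[1.0, -0.02, 0.009], [-0.009, -0.018, 1.0], [-0.02, -1.0, -0.018]]
```

View pics/w2.png

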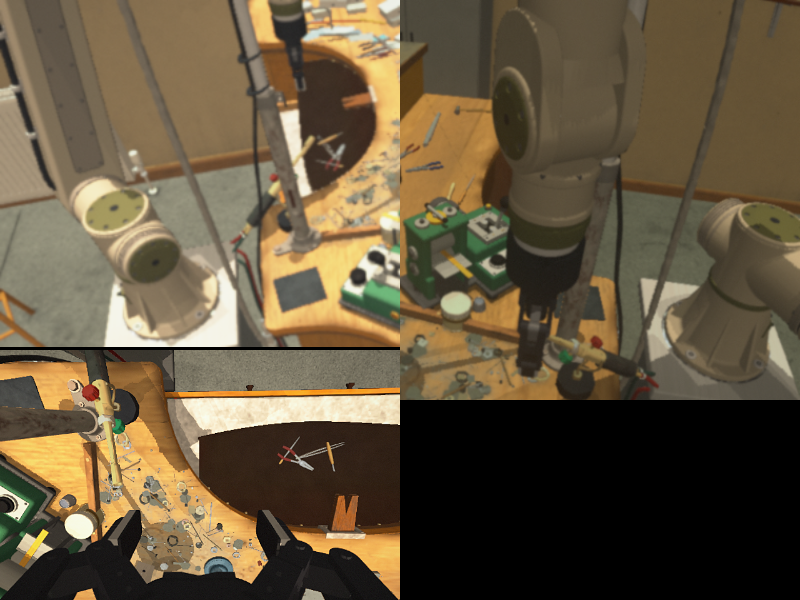

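Wrist view: the pole base is at about (95,425) in the composite, with clear bench beyond it. Side view: the forearm rises steeply from the wrist, so it may pass above the pole while the hand goes round outside. I'll fit the arm's geometry.

```bash
python3 - <<'E'
import numpy as np
D=[(.3137,.045,.5687,.2304),(.522,1.264,.512,.5596),(.221,.084,.5153,.2978)]
A=[];b=[]
# upper arm: P=(p,q) at q2=0, rotates clockwise by q2 ; forearm (u,v) at 0 rotates by q2-q3
for q2,q3,r,z in D:
    c,s=np.cos(q2),np.sin(q2);e=q2-q3;C,S=np.cos(e),np.sin(e)
    A+=[[c,s,C,S,1,0],[-s,c,-S,C,0,1]];b+=[r,z]
A=np.array(A);print(np.linalg.svd(A)[1].round(3))
x=np.linalg.solve(A,b);print(x.round(3))
# with priors: a=0 (radial wrist offset), shrink
for T in(.25,.3,.35):
  for h in (.15,.2,.25):
    y=np.linalg.lstsq(A[:,:4],np.array(b)-np.tile([0,h-T],3),rcond=None);print(T,h,y[0].round(3),y[1])
E
```

```text
[2.913 2.913 0.716 0.716 0.054 0.054]
[-0.033  0.593  0.416  0.083 -0.006 -0.313]
0.25 0.15 [0.029 0.432 0.402 0.037] [0.00022885]
0.25 0.2 [0.044 0.395 0.399 0.027] [0.00034893]
0.25 0.25 [0.06  0.358 0.396 0.016] [0.00049426]
0.3 0.15 [0.013 0.47  0.405 0.048] [0.00013402]
0.3 0.2 [0.029 0.432 0.402 0.037] [0.00022885]
0.3 0.25 [0.044 0.395 0.399 0.027] [0.00034893]
0.35 0.15 [-0.002  0.507  0.408  0.059] [6.4434535e-05]
0.35 0.2 [0.013 0.47  0.405 0.048] [0.00013402]
0.35 0.25 [0.029 0.432 0.402 0.037] [0.00022885]
```

The fit puts the elbow at about 0.7 m and the forearm near-horizontal. If I fold the tool high and close in (radius about 0.22), the hand passes inside the thick pole, so I'll retract that way first.

Emit:
drive_tool(
  plan=[-0.025,-0.03,-0.016,0,-0.05,-0.06,-0.0325,0,-0.075,-0.09,-0.049,0,-0.1,-0.12,-0.065,0,-0.125,-0.15,-0.081,0,-0.15,-0.18,-0.0975,0,-0.175,-0.21,-0.114,0,-0.2,-0.235,-0.13,0,-0.225,-0.25,-0.146,0,-0.25,-0.265,-0.1625,0,-0.27,-0.272,-0.1755,0,-0.27,-0.272,-0.1755,0],
  gripper=-1,
)

```text
time: 4.45
eef_pos: [0.1263, 0.1733, 0.5792]
tcp_rot: [0.713, -0.009, -0.003, -0.701]
wrist_force: [-0.0, 0.4, 0.8]
gripper_width: 0.0001
```

```bash
python3 - <<'E'
from workcell import r
import cv2,numpy as np
from h import *
s=r.sense();print(s["time"],np.round(s["joints"],3),np.round(s["eef_pos"],4),np.round(s["wrist_force"],1),np.round(s["tau"],1),R.from_quat(s["tcp_rot"]).as_matrix().round(3).tolist())
cv2.imwrite("pics/w3.png",r.get_image("wrist")["img"][:,:,::-1])
E
```

```text
4.45 [ 0.565 -0.188  0.412  2.194 -0.004  0.573] [0.1263 0.1733 0.5792] [-0.   0.4  0.8] [  0.2 -12.6  22.6   0.9  -0.    0. ] [[1.0, -0.017, 0.008], [-0.008, -0.016, 1.0], [-0.017, -1.0, -0.016]]
```

View pics/w3.png

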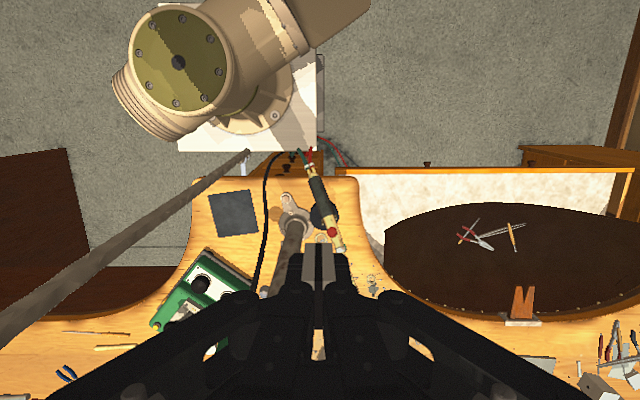

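This view shows everything: a thin vertical pole just in front of the cart (about (0.163, 0)), the thick pole base at (290,225), and the mill with its buttons at (200,285). The hand can pass between the two poles at radius about 0.245 with the forearm held high. I'll go in small stages and watch the forces.

Emit:
drive_tool(
  plan=[0.015,-0.015,0.01,0,0.026,-0.026,0.017,0,0.042,-0.026,0.003,0,0.055,-0.026,-0.011,0,0.067,-0.026,-0.025,0,0.077,-0.026,-0.04,0,0.087,-0.026,-0.055,0,0.095,-0.026,-0.071,0,0.095,-0.026,-0.071,0],
)

```text
time: 5.62
eef_pos: [0.224, 0.1021, 0.6028]
tcp_rot: [0.713, -0.011, -0.003, -0.701]
wrist_force: [0.1, 0.1, -0.5]
gripper_width: -0.0
```

```bash
cat > st.py <<'E'
from workcell import r
import numpy as np
from h import *
s=r.sense();print(s["time"],np.round(s["joints"],3),np.round(s["eef_pos"],4),"F",np.round(s["wrist_force"],1),"tau",np.round(s["tau"],1))
Rm=R.from_quat(s["tcp_rot"]).as_matrix()
print("rows tool axes",Rm.T.round(3).tolist())
E
python3 st.py
```

```text
5.625 [ 0.115 -0.09   0.566  2.249 -0.014  0.127] [0.224  0.1021 0.6028] F [ 0.1  0.1 -0.5] tau [ -0.6 -15.8  21.1   0.2  -0.1  -0.2]
rows tool axes [[1.0, -0.012, -0.021], [-0.021, -0.017, -1.0], [0.011, 1.0, -0.017]]
```

Emit:
drive_tool(
  plan=[0.005,0,-0.017,0,0.01,0,-0.035,0,0.014,0,-0.052,0,0.017,0,-0.07,0,0.017,0,-0.07,0],
)

```text
time: 6.25
eef_pos: [0.2409, 0.0318, 0.603]
tcp_rot: [0.713, -0.013, -0.003, -0.701]
wrist_force: [-0.1, 0.6, 0.4]
gripper_width: 0.0002
```

```bash
python3 st.py
```

```text
6.25 [-0.179 -0.097  0.56   2.247 -0.02  -0.165] [0.2409 0.0318 0.603 ] F [-0.1  0.6  0.4] tau [ -0.6 -15.2  21.    0.1  -0.2  -0.2]
rows tool axes [[1.0, -0.014, -0.022], [-0.022, -0.016, -1.0], [0.014, 1.0, -0.016]]
```

Emit:
drive_tool(
  plan=[0.001,0,-0.018,0,0.002,0,-0.037,0,0.001,0,-0.055,0,-0.001,0,-0.073,0,-0.001,0,-0.073,0],
)

```text
time: 6.88
eef_pos: [0.2393, -0.0412, 0.6039]
tcp_rot: [0.712, -0.014, -0.002, -0.702]
wrist_force: [0.5, -0.2, 0.1]
gripper_width: -0.0001
```

```bash
python3 st.py
```

```text
6.875 [-0.475 -0.1    0.562  2.245 -0.024 -0.459] [ 0.2393 -0.0412  0.6039] F [ 0.5 -0.2  0.1] tau [ -0.6 -14.9  20.9   0.   -0.2  -0.2]
rows tool axes [[1.0, -0.016, -0.022], [-0.023, -0.015, -1.0], [0.016, 1.0, -0.016]]
```

Emit:
drive_tool(
  plan=[0.03,0.01,-0.008,0,0.06,0.03,-0.015,4,0.09,0.05,-0.022,8,0.12,0.08,-0.03,13,0.15,0.11,-0.038,18,0.18,0.14,-0.046,23,0.21,0.17,-0.054,28,0.24,0.2,-0.062,33,0.265,0.23,-0.067,38,0.276,0.239,-0.069,39,0.276,0.239,-0.069,39,0.276,0.239,-0.069,39],
)

```text
time: 8.38
eef_pos: [0.5086, -0.1177, 0.3615]
tcp_rot: [0.673, -0.246, 0.236, -0.657]
wrist_force: [-1.2, -0.4, 0.2]
gripper_width: 0.0003
```

```bash
cat >> h.py <<'E'
def wcam():
    from workcell import r
    s=r.sense();d=r.get_image("wrist")
    T=np.eye(4);T[:3,:3]=R.from_quat(s["tcp_rot"]).as_matrix();T[:3,3]=s["eef_pos"]
    return d,T@np.array(d["hand_eye"])
E
python3 st.py; python3 - <<'E'
from h import *
d,T=wcam();im=d["img"][:,:,::-1].copy();cv2.imwrite("pics/w4raw.png",im)
cal["wrist"]={k:np.array(d[k]).tolist() for k in("fx","fy","cx","cy","D")}|{"extrinsics":T.tolist()}
json.dump(cal,open("cal.json","w"))
p=np.load("pose.npy")
P=dict(a=(.042,.04,.114),b=(.042,-.04,.114),c=(-.042,.04,.114),d=(-.042,-.04,.114),start=(-.077,.036,.088),stop=(-.077,-.036,.104),knob=(-.022,-.029,.176))
for k,m in P.items():print(k,proj("wrist",world(p,m))[0].round(1))
c=im[20:260,150:490];cv2.imwrite("pics/w4.png",cv2.resize(c,None,fx=2.35,fy=2.35,interpolation=cv2.INTER_CUBIC))
E
```

```text
8.375 [-0.368  0.223  0.241  1.603 -0.022  0.327] [ 0.5086 -0.1177  0.3615] F [-1.2 -0.4  0.2] tau [  0.1 -41.5  29.2   0.1  -0.1   0. ]
rows tool axes [[0.768, -0.641, -0.006], [-0.021, -0.016, -1.0], [0.64, 0.768, -0.026]]
a [353.1 212.2]
b [292. 212.]
c [355.  147.6]
d [290.  147.7]
start [350.9 117.2]
stop [293.3 118. ]
knob [294.5 174.5]
```

View pics/w4.png

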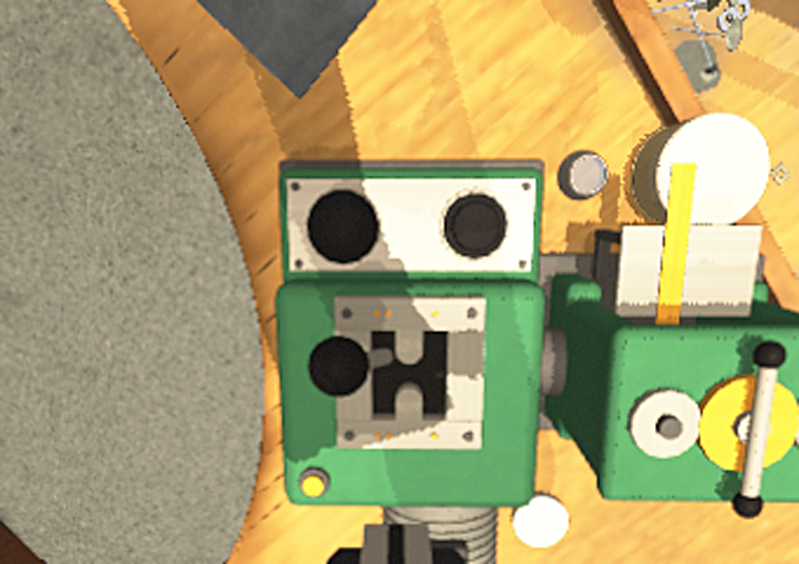

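The overhead view is clear. Crop pixels: plate corners (334,296), (486,296), (334,449), (484,450); start (475,226); stop (344,226); knob (339,366). I'll refine the mill pose and lever lean from these.

```bash
python3 - <<'E'
from h import *
W=lambda u:np.array([150,20])+(np.array(u)+.5)/2.35-.5
obs=[((334,296),(-.042,-.04,.114)),((486,296),(-.042,.04,.114)),((334,449),(.042,-.04,.114)),((484,450),(.042,.04,.114)),((475,226),(-.077,.036,.088)),((344,226),(-.077,-.036,.104))]
f=lambda p:np.concatenate([proj("wrist",world(p,m))[0]-W(u) for u,m in obs])
s=least_squares(f,np.load("pose.npy"));p=s.x;print(p.round(4),s.fun.round(1));np.save("pose2.npy",p)
def knob(a,b): return R.from_euler("YX",[a,-b]).apply([0,0,.135])+[0,0,.046]
g=lambda q:proj("wrist",world(p,knob(*q)))[0]-W((339,366))
q=least_squares(g,[-.2,-.2]).x;print(q,knob(*q),world(p,knob(*q)))
print("mill axes deg",np.degrees(p[2]))
E
```

```text
[ 0.5225 -0.1284 -0.6968] [-0.2  0.2  0.2  0.5  1.3 -0.5 -1.3 -0.3  0.9 -0.2 -1.   0.2]
[-0.1431667  -0.23587594] [-0.01872819 -0.03154879  0.17591893] [[ 0.48784124 -0.14052975  0.17591893]]
mill axes deg -39.925732143822934
```

```bash
cat > go.py <<'E'
import sys
from st import *
p=np.load("pose2.npy");e=s["eef_pos"];c,sn=np.cos(p[2]),np.sin(p[2]);d=e[:2]-p[:2]
print("TCP mill mm",np.round([1e3*(c*d[0]+sn*d[1]),1e3*(-sn*d[0]+c*d[1]),1e3*e[2]],1))
f=s["wrist_force"];print("F mill",np.round([c*f[0]+sn*f[1],-sn*f[0]+c*f[1],f[2]],1))
for a in sys.argv[1:]:
    m=np.array(eval(a))/1e3; print(a,(Rm.T@(world(p,m)[0]-e)).round(4).tolist())
E
python3 go.py "(-65,-31,250)" "(-65,-31,160)" "(-25,-31,160)"
```

```text
8.425 [-0.369  0.222  0.241  1.603 -0.022  0.327] [ 0.5086 -0.1179  0.3616] F [ 0.  -0.3  0.9] tau [  0.1 -41.8  29.4   0.1  -0.1  -0. ]
rows tool axes [[0.768, -0.641, -0.005], [-0.02, -0.016, -1.0], [0.641, 0.767, -0.025]]
TCP mill mm [-17.4  -0.9 361.6]
F mill [ 0.2 -0.2  0.9]
(-65,-31,250) [-0.0471, 0.1126, -0.0272]
(-65,-31,160) [-0.0466, 0.2026, -0.0249]
(-25,-31,160) [-0.0066, 0.2024, -0.025]
```

Next I descend behind the knob.

Emit:
drive_tool(
  plan=[-0.024,0.04,-0.014,0,-0.047,0.08,-0.027,0,-0.047,0.113,-0.027,0,-0.047,0.145,-0.026,0,-0.047,0.175,-0.0255,0,-0.0466,0.195,-0.025,0,-0.0466,0.2026,-0.025,0,-0.0466,0.2026,-0.025,0],
)

```text
time: 9.43
eef_pos: [0.4528, -0.1106, 0.1608]
tcp_rot: [0.673, -0.246, 0.237, -0.657]
wrist_force: [-0.3, -0.8, 0.1]
gripper_width: -0.0004
```

```bash
python3 go.py "(-38,-31,160)" "(-30,-31,160)" "(-25,-31,160)"
```

```text
9.425 [-0.397  0.151 -0.34   1.091 -0.023  0.299] [ 0.4528 -0.1106  0.1608] F [-0.3 -0.8  0.1] tau [ -0.  -36.4  27.5  -0.   -0.1  -0. ]
rows tool axes [[0.768, -0.641, -0.004], [-0.02, -0.016, -1.0], [0.641, 0.767, -0.025]]
TCP mill mm [-64.9 -31.1 160.8]
F mill [ 0.3 -0.8  0.1]
(-38,-31,160) [0.0269, 0.0006, 0.0001]
(-30,-31,160) [0.0349, 0.0006, 0.0001]
(-25,-31,160) [0.0399, 0.0006, 0.0]
```

Emit:
drive_tool(
  plan=[0.01,0,0,0,0.018,0,0,0,0.022,0,0,0,0.026,0,0,0,0.03,0,0,0,0.033,0,0,0,0.036,0,0,0,0.039,0,0,0,0.04,0,0,0,0.04,0,0,0],
)

```text
time: 10.68
eef_pos: [0.4836, -0.1363, 0.1606]
tcp_rot: [0.673, -0.245, 0.237, -0.657]
wrist_force: [-1.3, 0.4, 0.9]
gripper_width: -0.0002
```

```bash
python3 go.py "(-50,-31,160)" "(-50,-80,160)" "(-17,-50,340)"
```

```text
10.675 [-0.421  0.219 -0.257  1.106 -0.023  0.275] [ 0.4836 -0.1363  0.1606] F [-1.3  0.4  0.9] tau [ -0.1 -40.6  28.7  -0.4  -0.1  -0. ]
rows tool axes [[0.768, -0.641, -0.004], [-0.019, -0.017, -1.0], [0.641, 0.767, -0.025]]
TCP mill mm [-24.7 -31.  160.6]
F mill [-1.3 -0.5  0.9]
(-50,-31,160) [-0.0253, 0.0007, 0.0001]
(-50,-80,160) [-0.0253, 0.0019, -0.0489]
(-17,-50,340) [0.0069, -0.1789, -0.0235]
```

Emit:
drive_tool(
  plan=[-0.015,0,0,0,-0.03,0,0,0,-0.03,-0.05,0,0,-0.02,-0.1,0,0,0,-0.15,0.01,0,0.008,-0.19,0.03,0,0.008,-0.2,0.03,0,0.008,-0.2,0.03,0],
)

```text
time: 11.68
eef_pos: [0.5123, -0.1147, 0.3597]
tcp_rot: [0.673, -0.245, 0.237, -0.657]
wrist_force: [0.5, -0.3, -0.2]
gripper_width: 0.0001
```

```bash
cat > kn.py <<'E'
from h import *
import sys
d,T=wcam();im=d["img"][:,:,::-1].copy();cv2.imwrite(f"pics/{sys.argv[1]}.png",im)
cal["wrist"]["extrinsics"]=T.tolist();p=np.load("pose2.npy")
def knob(a,b): return R.from_euler("YX",[a,-b]).apply([0,0,.135])+[0,0,.046]
guess=eval(sys.argv[2])
u0=proj("wrist",world(p,knob(*guess)))[0]
g=cv2.cvtColor(im,cv2.COLOR_BGR2GRAY);m=(g<50).astype(np.uint8);m=cv2.morphologyEx(m,cv2.MORPH_OPEN,cv2.getStructuringElement(2,(11,11)))
n,l,st,ce=cv2.connectedComponentsWithStats(m)
for i in range(1,n):
    if np.linalg.norm(ce[i]-u0)<60:
        q=least_squares(lambda q:proj("wrist",world(p,knob(*q)))[0]-ce[i],guess).x
        print("blob",ce[i].round(1),st[i][2:].tolist(),"lean",q.round(3),"knob mm",(knob(*q)*1e3).round(1))
print("expected px",u0.round(1),"start,stop",[proj("wrist",world(p,m))[0].round(1) for m in((-.077,.036,.088),(-.077,-.036,.104))])
E
python3 kn.py k1 "(0,-.23)"; python3 go.py "(0,-85,250)" "(0,-85,160)"
```

```text
blob [328.9 177.4] [15, 18, 197] lean [-0.125  0.077] knob mm [-16.8  10.4 179.6]
blob [289.1 191. ] [25, 25, 499] lean [-0.007 -0.24 ] knob mm [ -1.  -32.1 177.1]
expected px [290.3 192. ] start,stop [array([349.2, 114.5]), array([291. , 114.9])]
11.725 [-0.361  0.227  0.241  1.598 -0.022  0.335] [ 0.5119 -0.1147  0.3588] F [-0.1 -0.9  0.2] tau [  0.2 -43.9  30.7   0.2  -0.1   0. ]
rows tool axes [[0.768, -0.641, -0.006], [-0.021, -0.016, -1.0], [0.641, 0.767, -0.026]]
TCP mill mm [-16.8   3.7 358.8]
F mill [ 0.5 -0.8  0.2]
(0,-85,250) [0.0173, 0.111, -0.0859]
(0,-85,160) [0.0178, 0.201, -0.0836]
```

The lever is neutral now (along -0.007). Next I come down to its right and push it across.

Emit:
drive_tool(
  plan=[0.009,0.03,-0.043,0,0.0173,0.07,-0.086,0,0.0175,0.111,-0.086,0,0.0176,0.15,-0.085,0,0.0177,0.185,-0.084,0,0.0178,0.201,-0.0836,0,0.0178,0.201,-0.0836,0,0.0178,0.201,-0.07,0,0.0178,0.201,-0.062,0,0.0178,0.201,-0.055,0,0.0178,0.201,-0.048,0,0.0178,0.201,-0.041,0,0.0178,0.201,-0.034,0,0.0178,0.201,-0.034,0],
)

```text
time: 13.48
eef_pos: [0.5, -0.1548, 0.1584]
tcp_rot: [0.672, -0.246, 0.236, -0.657]
wrist_force: [-0.1, -0.2, 0.6]
gripper_width: 0.0001
```

```bash
python3 go.py "(0,-10,160)" "(0,0,160)" "(0,5,160)"
```

```text
13.475 [-0.44   0.26  -0.209  1.114 -0.023  0.254] [ 0.5    -0.1548  0.1584] F [-0.1 -0.2  0.6] tau [  0.1 -43.6  28.5   0.1  -0.1   0. ]
rows tool axes [[0.768, -0.64, -0.006], [-0.021, -0.015, -1.0], [0.64, 0.768, -0.025]]
TCP mill mm [ -0.2 -34.7 158.4]
F mill [ 0.  -0.2  0.6]
(0,-10,160) [0.0003, -0.0022, 0.0246]
(0,0,160) [0.0003, -0.0024, 0.0346]
(0,5,160) [0.0003, -0.0026, 0.0396]
```

Emit:
drive_tool(
  plan=[0,0,0.005,0,0,0,0.01,0,0,0,0.015,0,0,0,0.02,0,0,0,0.025,0,0,0,0.029,0,0,0,0.033,0],
)

```text
time: 14.35
eef_pos: [0.5212, -0.1292, 0.1574]
tcp_rot: [0.672, -0.246, 0.236, -0.657]
wrist_force: [-1.4, -1.0, -0.2]
gripper_width: -0.0003
```

```bash
python3 go.py "(0,0,160)" "(0,5,160)"
```

```text
14.35 [-0.38   0.287 -0.175  1.123 -0.022  0.315] [ 0.5212 -0.1292  0.1574] F [-1.4 -1.  -0.2] tau [  0.5 -45.4  28.6  -0.    0.3  -0.1]
rows tool axes [[0.768, -0.64, -0.006], [-0.021, -0.015, -1.0], [0.64, 0.768, -0.025]]
TCP mill mm [ -0.4  -1.4 157.4]
F mill [-0.5 -1.7 -0.2]
(0,0,160) [0.0004, -0.0026, 0.0014]
(0,5,160) [0.0004, -0.0027, 0.0064]
```

Emit:
drive_tool(
  plan=[0,0,-0.02,0,0,-0.03,-0.04,0,0,-0.08,-0.03,0,-0.01,-0.13,-0.015,0,-0.017,-0.18,0,0,-0.017,-0.2,0.005,0,-0.017,-0.2,0.005,0],
)

```text
time: 15.22
eef_pos: [0.516, -0.1119, 0.3589]
tcp_rot: [0.672, -0.244, 0.237, -0.657]
wrist_force: [0.9, -1.2, -0.8]
gripper_width: -0.0001
```

```bash
python3 kn.py k2 "(0,.23)"; python3 go.py "(-55,31,250)" "(-55,31,160)"
```

```text
blob [307.1 177. ] [15, 19, 208] lean [-0.12  -0.057] knob mm [-16.1  -7.7 179.8]
blob [338.6 190.5] [28, 25, 511] lean [-0.011  0.191] knob mm [ -1.4  25.6 178.5]
expected px [343.4 191.5] start,stop [array([345.4, 113.5]), array([287. , 113.8])]
15.275 [-0.354  0.232  0.243  1.595 -0.022  0.341] [ 0.5154 -0.1119  0.3573] F [-0.2  0.6 -0.7] tau [  0.3 -44.9  31.    0.3  -0.1   0. ]
rows tool axes [[0.768, -0.64, -0.006], [-0.02, -0.015, -1.0], [0.64, 0.768, -0.025]]
TCP mill mm [-15.9   8.1 357.3]
F mill [-0.6  0.3 -0.7]
(-55,31,250) [-0.0384, 0.1069, 0.0256]
(-55,31,160) [-0.0379, 0.1969, 0.0279]
```

The lever is across to the left (about +0.19 to +0.2) and still neutral. Next I push it forward from behind.

Emit:
drive_tool(
  plan=[-0.02,0.03,0.013,0,-0.038,0.07,0.025,0,-0.038,0.107,0.0245,0,-0.038,0.15,0.025,0,-0.038,0.185,0.026,0,-0.038,0.197,0.026,0,-0.038,0.197,0.026,0,-0.028,0.197,0.026,0,-0.018,0.197,0.026,0,-0.01,0.197,0.026,0,-0.004,0.197,0.026,0,0.002,0.197,0.026,0,0.008,0.197,0.026,0,0.014,0.197,0.026,0,0.02,0.197,0.026,0,0.02,0.197,0.026,0],
)

```text
time: 17.27
eef_pos: [0.5437, -0.1082, 0.1592]
tcp_rot: [0.672, -0.246, 0.236, -0.657]
wrist_force: [-0.5, 0.0, -0.1]
gripper_width: 0.0
```

```bash
python3 go.py "(15,30,160)" "(20,30,160)"
```

```text
17.275 [-0.33   0.318 -0.126  1.141 -0.021  0.366] [ 0.5437 -0.1082  0.1592] F [-0.5  0.  -0.1] tau [ -0.2 -47.2  29.2  -0.1  -0.1  -0. ]
rows tool axes [[0.768, -0.641, -0.006], [-0.02, -0.016, -1.0], [0.64, 0.768, -0.025]]
TCP mill mm [  3.3  29.1 159.2]
F mill [-0.4 -0.3 -0.1]
(15,30,160) [0.0117, -0.0009, 0.0008]
(20,30,160) [0.0167, -0.0009, 0.0008]
```

Emit:
drive_tool(
  plan=[0.004,0,0,0,0.008,0,0,0,0.011,0,0,0,0.013,0,0,0,0.015,0,0,0,0.016,0,0,0,0.016,0,0,0],
)

```text
time: 18.15
eef_pos: [0.5532, -0.1162, 0.1584]
tcp_rot: [0.672, -0.248, 0.233, -0.658]
wrist_force: [-9.6, 8.2, 0.8]
gripper_width: -0.0001
```

```bash
python3 go.py
```

```text
18.15 [-0.339  0.344 -0.092  1.156 -0.019  0.356] [ 0.5532 -0.1162  0.1584] F [-9.6  8.2  0.8] tau [ -3.2 -48.4  33.8  -4.2  -1.3  -0. ]
rows tool axes [[0.768, -0.64, -0.013], [-0.026, -0.011, -1.0], [0.639, 0.768, -0.026]]
TCP mill mm [ 15.8  29.  158.4]
F mill [-12.6   0.2   0.8]
```

Emit:
drive_tool(
  plan=[-0.02,0,0,0,-0.035,0,0,0,-0.035,-0.05,0,0,-0.03,-0.1,-0.01,0,-0.01,-0.15,-0.03,0,0.005,-0.2,-0.03,0,0.005,-0.2,-0.03,0],
)

```text
time: 19.02
eef_pos: [0.5457, -0.1421, 0.3641]
tcp_rot: [0.672, -0.244, 0.238, -0.657]
wrist_force: [0.8, -0.3, -0.3]
gripper_width: -0.0001
```

```bash
python3 kn.py k3 "(.3,.23)"; python3 go.py "(-77,34,250)" "(-77,34,110)" "(-77,34,92)" "(-77,34,82)"
python3 -c "
import cv2;c=cv2.imread('pics/k3.png')[60:260,220:440];cv2.imwrite('pics/k3c.png',cv2.resize(c,None,fx=3,fy=3,interpolation=2))"
```

```text
blob [310.5 142.5] [16, 20, 234] lean [-0.067 -0.059] knob mm [ -9.   -7.9 180.5]
blob [341.4 185.5] [24, 25, 466] lean [0.293 0.187] knob mm [ 38.3  25.1 173. ]
expected px [346.5 185.7] start,stop [array([349.1,  77.7]), array([289.5,  76.7])]
19.075 [-0.385  0.308  0.355  1.631 -0.021  0.31 ] [ 0.5447 -0.1413  0.3615] F [ 0.   0.1 -1.4] tau [ -0.2 -49.2  31.4   0.4  -0.1  -0. ]
rows tool axes [[0.768, -0.64, -0.006], [-0.02, -0.014, -1.0], [0.64, 0.768, -0.024]]
TCP mill mm [ 25.4   4.3 361.5]
F mill [-0.1  0.1 -1.4]
(-77,34,250) [-0.1016, 0.1114, 0.0325]
(-77,34,110) [-0.1007, 0.2514, 0.0359]
(-77,34,92) [-0.1006, 0.2694, 0.0363]
(-77,34,82) [-0.1005, 0.2794, 0.0366]
```

View pics/k3c.png

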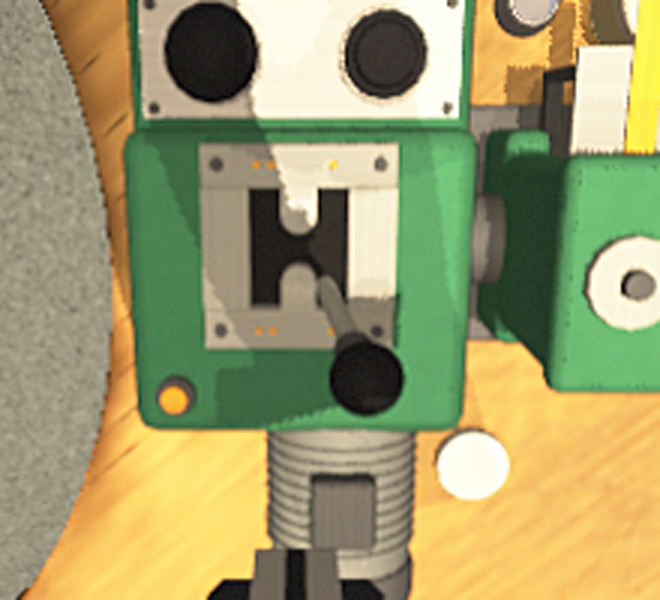

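The view shows the lever in the far left slot: knob at (366,377), along about 0.293, across about 0.19. The slot's own limits give at least 0.20. Start is the flat button at (385,53) and matches its projection, so I'll press it.

Emit:
drive_tool(
  plan=[-0.03,0.03,0.01,0,-0.06,0.06,0.02,0,-0.09,0.09,0.029,0,-0.1016,0.111,0.0295,0,-0.101,0.15,0.03,0,-0.101,0.19,0.031,0,-0.1007,0.225,0.032,0,-0.1007,0.25,0.033,0,-0.1006,0.262,0.0333,0,-0.1006,0.262,0.0333,0],
)

```text
time: 20.32
eef_pos: [0.4824, -0.0547, 0.0986]
tcp_rot: [0.672, -0.246, 0.235, -0.658]
wrist_force: [0.0, -1.5, 0.8]
gripper_width: 0.0001
```

```bash
python3 go.py "(-77,31,88)" "(-77,31,82)" "(-77,31,81)"
```

```text
20.325 [-0.266  0.243 -0.39   0.956 -0.019  0.428] [ 0.4824 -0.0547  0.0986] F [ 0.  -1.5  0.8] tau [ -0.  -39.6  25.6  -0.1  -0.1   0. ]
rows tool axes [[0.768, -0.64, -0.008], [-0.022, -0.014, -1.0], [0.64, 0.768, -0.025]]
TCP mill mm [-78.   30.8  98.6]
F mill [ 1.  -1.2  0.8]
(-77,31,88) [0.0011, 0.0105, 0.0005]
(-77,31,82) [0.0011, 0.0165, 0.0006]
(-77,31,81) [0.0011, 0.0175, 0.0006]
```

Emit:
drive_tool(
  plan=[0.001,0.006,0,0,0.001,0.01,0,0,0.001,0.013,0,0,0.001,0.0155,0,0,0.001,0.0175,0,0,0.001,0.0185,0,0,0.001,0.0185,0,0],
)

```text
time: 21.2
eef_pos: [0.4835, -0.0557, 0.082]
tcp_rot: [0.672, -0.246, 0.236, -0.658]
wrist_force: [-4.1, 2.0, 17.2]
gripper_width: 0.0001
```

```bash
python3 go.py
```

```text
21.2 [-0.268  0.259 -0.414  0.913 -0.019  0.427] [ 0.4835 -0.0557  0.082 ] F [-4.1  2.  17.2] tau [ -0.6 -33.5  22.6  -1.6  -0.2   0. ]
rows tool axes [[0.768, -0.64, -0.006], [-0.02, -0.014, -1.0], [0.64, 0.768, -0.024]]
TCP mill mm [-76.5  30.8  82. ]
F mill [-4.5 -1.1 17.2]
```

It bottomed out at z 82.0 mm with 17 N, past the 5 N spring. I'll lift away and check.

Emit:
drive_tool(
  plan=[0,-0.01,0,0,0,-0.03,0,0,0,-0.08,0,0,0,-0.13,-0.005,0,0.02,-0.18,-0.015,0,0.05,-0.23,-0.025,0,0.08,-0.27,-0.03,0,0.1,-0.28,-0.033,0,0.1,-0.28,-0.033,0,0.1,-0.28,-0.033,0],
)

```text
time: 22.45
eef_pos: [0.5441, -0.1405, 0.3611]
tcp_rot: [0.672, -0.246, 0.235, -0.658]
wrist_force: [0.2, -0.2, 0.3]
gripper_width: 0.0003
```

```bash
python3 kn.py k4 "(.3,.22)"; python3 go.py
python3 - <<'E'
import cv2,numpy as np
a=cv2.imread('pics/k4.png')[20:260,200:460];b=cv2.resize(a,None,fx=2.2,fy=2.2,interpolation=2)
from workcell import r
s=r.get_image("side")["img"][:,:,::-1];o=cv2.imread("pics/side0.png")
o2=np.zeros((600,800,3),np.uint8);o2[:528,:572]=b;o2[:130,575:800]=cv2.resize(o[170:300,200:425],(225,130));o2[140:270,575:800]=cv2.resize(s[170:300,200:425],(225,130))
cv2.imwrite('pics/k4c.png',o2)
E
```

```text
blob [311.  146.4] [18, 22, 273] lean [-0.066 -0.055] knob mm [ -8.9  -7.5 180.5]
blob [341.6 189.9] [24, 26, 484] lean [0.298 0.188] knob mm [ 38.9  25.3 172.8]
expected px [345.4 189.8] start,stop [array([349.4,  81.1]), array([289.7,  80.2])]
22.5 [-0.384  0.308  0.354  1.632 -0.02   0.31 ] [ 0.5439 -0.1402  0.3612] F [-0.2  0.8 -1. ] tau [ -0.3 -47.2  29.8   0.1  -0.1   0. ]
rows tool axes [[0.769, -0.64, -0.008], [-0.022, -0.013, -1.0], [0.639, 0.768, -0.024]]
TCP mill mm [ 24.1   4.7 361.2]
F mill [-0.6  0.5 -1. ]
```

View pics/k4c.png

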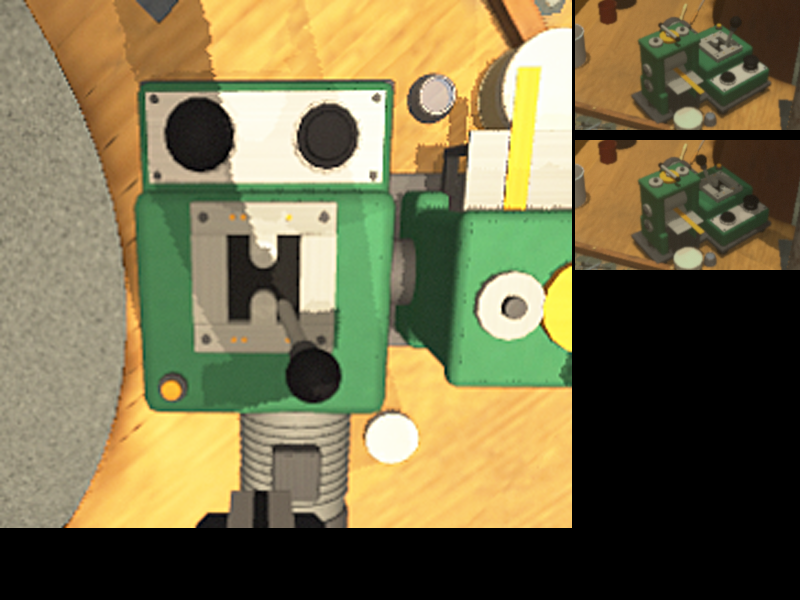

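The lever is home in the far left slot, the start button is up, the stop button is untouched, and the loupe, jar and tin are in place. I'm handing in.

```bash
python3 -c "
from workcell import r
print(r.close_job())"
```

```text
the job is handed in; nothing more can be done
None
```

The lever is in the slow forward slot (far left) and I pressed the start button right down and released it. I handed the job in at about 22.5 s; the hand-in reports no verdict.

- **Approach:** Two tall poles stood between the start pose and the mill. I folded the arm high and passed the hand between them, with no contact forces seen.
- **Lever:** I pushed the knob from outside with shut fingers: forward to neutral, across to the left, then forward until it met the end stop at 12.6 N.
- **Start button:** I pressed it after the lever was home. It bottomed at a tool height of 82.0 mm with 17 N, well over its 5 N spring.

**Last checks:**
- **Lever position:** The last wrist picture gave lever_along about 0.298 rad and lever_across about 0.19 rad. Both are over the limits. The across reading is a little under the 0.20 rad minimum the slot allows, so I take it as a few mm of image bias.
- **Buttons:** Start looked up again. I never went near the stop button.
- **Loose things:** The loupe, jar and round tin looked unmoved. I did not re-measure the ring box, file and handle, but the arm never went near them.
- **Joint limit:** Early on, joint 3 read 1.264 against its listed limit of 1.26 while I was raising the tool. No fault was reported.

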